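# Find the radius leaf that fits the coupon on the spring anvil

### The arm

A 7-joint arm with a two-finger parallel gripper is mounted at the origin on the work surface. World frame = base frame: x ahead of the robot, y to its left, z up, the work surface at z = 0. Lengths are in m, angles in rad, forces in N, time in s.
With the tool pointing down it reaches from about 0.4 to 0.85 m from the base axis. Payload 10.4 kg.
Tool frame: the origin (TCP) lies between the finger pads, 19 mm behind the fingertips; this is the grasp point; z points along the fingers, y is the line along which they close (so a half turn about z gives the same grasp; the last joint's range is limited). The gripper opens to 87 mm and grips with 3 to 60 N. Pads are 19 mm wide; open, the fingers measure 117 mm over their backs; the gripper's body (75 mm by 190 mm) begins 51 mm behind the grasp point.
Start: joints at [-1.302, 0.332, -0.065, 1.46, 0.022, 1.35, -0.088], TCP at [0.18, 0.599, 0.241] pointing down, gripper open.
Joint ranges: [-2.6, 2.6], [-0.5, 2.12], [-1.47, 1.34], [0.16, 2.42], [-1.27, 4.41], [0.06, 2.06], [-2.6, 2.6]. Speed limits (rad/s): [2.22, 2.22, 2.79, 2.79, 3.14, 3.14, 3.14].

### API

Orientations are given as a unit quaternion [x, y, z, w].
In Python, from bench import r gives the robot as it stands.
- The arm moves only by the tool arm_command, never from a script. Its argument "moves" is one flat list of numbers, 4 for each row, row after row: the shift along the tool's x, y, z in cm, then the turn about the tool's z in degrees. A call has 1 to 12 rows; each row shifts and turns the commanded pose from where the row before left it, along the tool's axes as they then stand; what a row does not reach is not made up. A row lasts 1/12 s, in which the tool goes at most 41.7 mm and 7.16 degrees, less where a joint would pass 70% of its speed; a pose out of reach is approached as far as the arm can. A call with a gripper value outside its range is refused whole. "fingers" is the opening in per cent of the stroke, from 0 (shut) to 100 (fully open), set as the call begins (left out, the last holds). The fingers move at their own pace and stop on an object; "squeeze" is the grip in N (left out, the last holds). Time passes only in rows, so rows that do not move let the fingers close. It gives the time, the measured TCP pose, the force, the opening and the grip force at its end, in the units of the state.
- r.read_state(): the state, without advancing time (a new reading comes with each control period).
- r.camera(name): name is "scene" or "top" or "wrist"; returns the picture (400x640x3 uint8, red, green, blue); there is no depth.
- r.camera_info(name): a dict with "fx", "fy", "cx", "cy" (pixels), "origin" and "attitude" of the camera in the world. Camera axes: x right, y up, looking along -z (the intrinsics and any distortion apply to the point x, -y, -z); pixel columns grow to the right and rows downward; lengths in m; the calibration is good to about 2 mm. A picture is of the moment at which its call begins: read the wrist's pose just before it. camera_info takes no time and is no camera call; for the wrist camera it gives the pose at the moment of the call.
- r.close_job(): hands the job in; it is judged then, once.
The state is a dict: "time": time; "joint_positions": joint angles; "joint_vel": joint speeds; "joint_torque": joint torques, N m; "ee_pos": TCP position; "eef_rot": TCP orientation; "ft_force": force on the tool from outside, world axes, zero at the start; "torque": the same for the moment, N m; "width": finger opening in m; "grip_force": force on a finger pad.
Only numpy, scipy, OpenCV 4.12 (cv2) and the standard library are available. Lean on these libraries where they do the work, as an engineer would, in place of code of your own. Each camera call takes 0.05 s, during which the arm holds its last target. There are 200 camera calls.

### The job

One coupon with a rounded edge or groove of unknown radius stands on the black spring anvil; find which of the four radius leaves in the rack fits it without rocking or standing proud. Press the fitting leaf home on the coupon so that the anvil sinks at least 3 mm, keep it pressed for half a second, never pushing the anvil down more than 10 mm, then let go so that the leaf stays standing upright on the coupon. Leaves that do not fit belong back in the rack, upright in a slot, and the tape roll, test blocks, jar and screwdriver are to be left where they are.

Things in the scene. Friction and masses are not known exactly. Their poses are not given: they have to be found in the camera images.
- leaf_concave16: steel radius leaf, 10 thick (x), 44 wide (y), blue handle on top 30 wide in y, 39 to 75 above the origin (z up), 90 g: grip across those 30, TCP 63 above the origin. Foot: half-round notch of radius 16 open downward, straight legs 33.6 apart reaching 14 below the origin; fits only a convex edge of radius 16. Origin: centre of that radius.
- leaf_concave10: steel radius leaf, 10 thick (x), 44 wide (y), yellow handle on top 30 wide in y, 39 to 75 above the origin (z up), 90 g: grip across those 30, TCP 63 above the origin. Foot: half-round notch of radius 10 open downward, straight legs 21.6 apart reaching 14 below the origin; fits only a convex edge of radius 10. Origin: centre of that radius.
- leaf_convex16: steel radius leaf, 10 thick (x), 44 wide (y), red handle on top 30 wide in y, 39 to 75 above the origin (z up), 90 g: grip across those 30, TCP 63 above the origin. Foot: round-ended tongue of radius 16, 32 wide, lowest point 16 below the origin, wide plate from 20 above it; fits only a groove of radius 16. Origin: centre of that radius.
- leaf_convex10: steel radius leaf, 10 thick (x), 44 wide (y), green handle on top 30 wide in y, 39 to 75 above the origin (z up), 90 g: grip across those 30, TCP 63 above the origin. Foot: round-ended tongue of radius 10, 20 wide, lowest point 10 below the origin, wide plate from 20 above it; fits only a groove of radius 10. Origin: centre of that radius.
- rack: wooden rack fixed to the table, 180 x 75 x 50 tall; origin under its centre. Slots at x = -63, -21, 21, 63, each 14 long in x, 48 in y, floor 8 above the table, walls 40 to 42 high. The leaves start one in each slot, in any order, axes along the rack's; in a slot a leaf's origin is 22 above the table (convex 16: 24, convex 10: 18). A leaf may go back into any free slot.
- anvil_floor (a point): centre of the top of the black anvil disc (92 diameter) on the green fixed stand; 45 above the table, sinks with the anvil. x: thickness of coupon and leaf, y: their width, z up. Four dark steel guide pins 66 high, 6 diameter, at x +-9.6, y +-8: the leaf goes in from above between them (13 mm gap in x), its axes along these or half a turn from them.
- coupon_centre (a point): point 28 above anvil_floor, same axes: height of the centre of curvature of the coupon in the nest. The brass coupon, 11 x 54, is loose, up to 3.5 off centre in y; it slides under the leaf. It is a convex ridge or a groove (walls to 36 above the anvil), radius 16 or 10. A fitting leaf rests with its origin at this height; three other coupons wait on the stand's -y step.
- proud_mark (a point): point 54 above anvil_floor, same axes; how wrong leaves stand. Leaf origin above anvil_floor: convex 16 leaf on the 10 groove about 48, on the 10 ridge 54, on the 16 ridge 60; concave leaves on a groove about 50, concave 10 on the 16 ridge 54, convex 10 on a ridge 48 or 54; a leaf 6 too loose (concave 16 on the 10 ridge, convex 10 in the 16 groove) drops to 22 and rocks.
- anvil (a joint): how far the anvil is pushed down, in m: 0 = up, hard stop at 0.014. A spring with preload: gives at 2 to 4 N of push, then 1 N more per mm.
- tape_roll: paper tape roll, 90 diameter, 24 high, lying on the table; origin at the centre of its underside; leave alone
- test_block: round steel test block, 64 diameter, 12 high; origin at the centre of its underside; leave alone
- test_block2: round brass test block, 64 diameter, 12 high; origin at the centre of its underside; leave alone
- jar: amber jar with a black cap, 56 diameter, 75 high; origin at the centre of its underside; leave alone
- screwdriver: orange-handled screwdriver, 190 long, lying on the table; leave alone
Mind the look-alikes: they are no part of the job. There is more than one size of the rack; the job needs the middle-sized.

How it is judged:
On the way:
1. the fitting leaf, held in the fingers, is pressed home on the coupon with the anvil pushed down more than 3 mm, for half a second (((z of leaf_concave16 in the frame of anvil_floor between 0.0255 and 0.0305 m and y of leaf_concave16 in the frame of anvil_floor between -0.008 and 0.008 m and x of leaf_concave16 in the frame of anvil_floor between -0.006 and 0.006 m and angle between leaf_concave16's own y axis and vertical between 1.451 and 1.691 rad and value of joint anvil above 0.003 m and contact force between the fingers and leaf_concave16 above 1 N) or (z of leaf_concave10 in the frame of anvil_floor between 0.0255 and 0.0305 m and y of leaf_concave10 in the frame of anvil_floor between -0.008 and 0.008 m and x of leaf_concave10 in the frame of anvil_floor between -0.006 and 0.006 m and angle between leaf_concave10's own y axis and vertical between 1.451 and 1.691 rad and value of joint anvil above 0.003 m and contact force between the fingers and leaf_concave10 above 1 N) or (z of leaf_convex16 in the frame of anvil_floor between 0.0255 and 0.0305 m and y of leaf_convex16 in the frame of anvil_floor between -0.008 and 0.008 m and x of leaf_convex16 in the frame of anvil_floor between -0.006 and 0.006 m and angle between leaf_convex16's own y axis and vertical between 1.451 and 1.691 rad and value of joint anvil above 0.003 m and contact force between the fingers and leaf_convex16 above 1 N) or (z of leaf_convex10 in the frame of anvil_floor between 0.0255 and 0.0305 m and y of leaf_convex10 in the frame of anvil_floor between -0.008 and 0.008 m and x of leaf_convex10 in the frame of anvil_floor between -0.006 and 0.006 m and angle between leaf_convex10's own y axis and vertical between 1.451 and 1.691 rad and value of joint anvil above 0.003 m and contact force between the fingers and leaf_convex10 above 1 N))), for 0.5 s.
At the end, for the whole second after the job is handed in: Fitting leaf released and still on the coupon in the nest: origin 25.5 to 30.5 mm above the anvil floor, within 8 mm (y) and 6 mm (x) of its middle, width axis level within 0.12 rad; anvil up (under 2 mm). Other leaves fully down in rack slots, upright within 0.25 rad (((z of leaf_concave16 in the frame of anvil_floor between 0.0255 and 0.0305 m and y of leaf_concave16 in the frame of anvil_floor between -0.008 and 0.008 m and x of leaf_concave16 in the frame of anvil_floor between -0.006 and 0.006 m and angle between leaf_concave16's own y axis and vertical between 1.451 and 1.691 rad and linear speed of leaf_concave16 below 0.02 m/s) or (z of leaf_concave10 in the frame of anvil_floor between 0.0255 and 0.0305 m and y of leaf_concave10 in the frame of anvil_floor between -0.008 and 0.008 m and x of leaf_concave10 in the frame of anvil_floor between -0.006 and 0.006 m and angle between leaf_concave10's own y axis and vertical between 1.451 and 1.691 rad and linear speed of leaf_concave10 below 0.02 m/s) or (z of leaf_convex16 in the frame of anvil_floor between 0.0255 and 0.0305 m and y of leaf_convex16 in the frame of anvil_floor between -0.008 and 0.008 m and x of leaf_convex16 in the frame of anvil_floor between -0.006 and 0.006 m and angle between leaf_convex16's own y axis and vertical between 1.451 and 1.691 rad and linear speed of leaf_convex16 below 0.02 m/s) or (z of leaf_convex10 in the frame of anvil_floor between 0.0255 and 0.0305 m and y of leaf_convex10 in the frame of anvil_floor between -0.008 and 0.008 m and x of leaf_convex10 in the frame of anvil_floor between -0.006 and 0.006 m and angle between leaf_convex10's own y axis and vertical between 1.451 and 1.691 rad and linear speed of leaf_convex10 below 0.02 m/s)) and value of joint anvil below 0.002 m and ((z of leaf_concave16 in the frame of anvil_floor between 0.0255 and 0.0305 m and y of leaf_concave16 in the frame of anvil_floor between -0.008 and 0.008 m and x of leaf_concave16 in the frame of anvil_floor between -0.006 and 0.006 m and angle between leaf_concave16's own y axis and vertical between 1.451 and 1.691 rad) or (x of leaf_concave16 in the frame of rack between -0.08 and 0.08 m and y of leaf_concave16 in the frame of rack between -0.012 and 0.012 m and z of leaf_concave16 in the frame of rack between 0.012 and 0.03 m and angle between leaf_concave16's own z axis and vertical below 0.25 rad)) and ((z of leaf_concave10 in the frame of anvil_floor between 0.0255 and 0.0305 m and y of leaf_concave10 in the frame of anvil_floor between -0.008 and 0.008 m and x of leaf_concave10 in the frame of anvil_floor between -0.006 and 0.006 m and angle between leaf_concave10's own y axis and vertical between 1.451 and 1.691 rad) or (x of leaf_concave10 in the frame of rack between -0.08 and 0.08 m and y of leaf_concave10 in the frame of rack between -0.012 and 0.012 m and z of leaf_concave10 in the frame of rack between 0.012 and 0.03 m and angle between leaf_concave10's own z axis and vertical below 0.25 rad)) and ((z of leaf_convex16 in the frame of anvil_floor between 0.0255 and 0.0305 m and y of leaf_convex16 in the frame of anvil_floor between -0.008 and 0.008 m and x of leaf_convex16 in the frame of anvil_floor between -0.006 and 0.006 m and angle between leaf_convex16's own y axis and vertical between 1.451 and 1.691 rad) or (x of leaf_convex16 in the frame of rack between -0.08 and 0.08 m and y of leaf_convex16 in the frame of rack between -0.012 and 0.012 m and z of leaf_convex16 in the frame of rack between 0.012 and 0.03 m and angle between leaf_convex16's own z axis and vertical below 0.25 rad)) and ((z of leaf_convex10 in the frame of anvil_floor between 0.0255 and 0.0305 m and y of leaf_convex10 in the frame of anvil_floor between -0.008 and 0.008 m and x of leaf_convex10 in the frame of anvil_floor between -0.006 and 0.006 m and angle between leaf_convex10's own y axis and vertical between 1.451 and 1.691 rad) or (x of leaf_convex10 in the frame of rack between -0.08 and 0.08 m and y of leaf_convex10 in the frame of rack between -0.012 and 0.012 m and z of leaf_convex10 in the frame of rack between 0.012 and 0.03 m and angle between leaf_convex10's own z axis and vertical below 0.25 rad))); the robot touches nothing.
It fails at once if the anvil pushed down more than 10 mm (value of joint anvil above 0.01 m).
It fails at once if the tape roll, a test block, the jar or the screwdriver moved more than 20 mm (distance of any of tape_roll, test_block, jar, screwdriver, test_block2 from where it was at the start of the episode above 0.02 m).
It also fails if it takes over 72 s, if anything falls off the work surface, if the arm or the gripper's body presses on something with over 40 N, if the wrist force passes 120 N, or if a joint passes its speed limit or range.

## Working session

There is one attempt and no reset: what is moved stays moved. The work goes in short steps, Python scripts to look and compute and a tool call to move; the robot and the scene stay as the last step left them, time stands still between calls to the robot, and variables do not carry over. Pictures are saved under pics/ and viewed, at most 10 in all, crops included, and the job is handed in when it is done.

Besides the shell and the picture viewer there is one more tool, called as name(argument=value, ...) on one line, values as JSON. arm_command: Moves the arm, as the interface text tells. Its arguments: {"type":"object","properties":{"moves":{"type":"array"},"fingers":{"type":"number"},"squeeze":{"type":"number"}},"required":["moves"]}

```bash
mkdir -p pics; ls; python3 - <<'E'
from bench import r
import cv2,json
s=r.read_state(); print(s['time'],s['ee_pos'],s['eef_rot'],s['width'])
for n in ['scene','top']:
    im=r.camera(n); cv2.imwrite(f'pics/{n}0.png',im[:,:,::-1])
for n in ['scene','top','wrist']:
    print(n,r.camera_info(n))
E
```

```text
pics
0.0 [0.17968057 0.59824291 0.24049454] [ 1.45352449e-01  9.89379705e-01 -6.76739654e-04 -8.14490230e-05] 0.08709938349678062
scene {'fx': 379.7788466217285, 'fy': 379.7788466217285, 'cx': 323.36236237198574, 'cy': 199.48201598010147, 'origin': array([1.42647562, 0.11610529, 0.81678662]), 'attitude': array([0.2834187 , 0.33194938, 0.67907146, 0.59020793])}
top {'fx': 374.0903911474449, 'fy': 374.0903911474449, 'cx': 319.3081464205967, 'cy': 201.56712937751388, 'origin': array([ 0.42327131, -0.01934863,  1.42263354]), 'attitude': array([ 0.02592003, -0.01473727, -0.69978346,  0.71373249])}
wrist {'fx': 322.64734552364416, 'fy': 322.64734552364416, 'cx': 321.8470454297173, 'cy': 200.24378636045884, 'origin': array([0.11654537, 0.61794206, 0.38496664]), 'attitude': array([-0.09858311, -0.07250121,  0.59246549,  0.79624719])}
```

View pics/scene0.png

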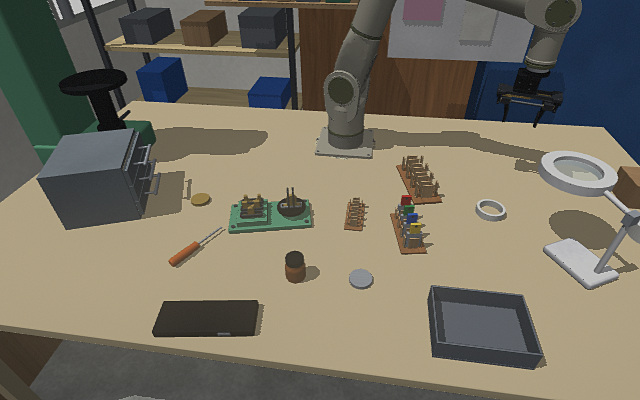

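View pics/top0.png

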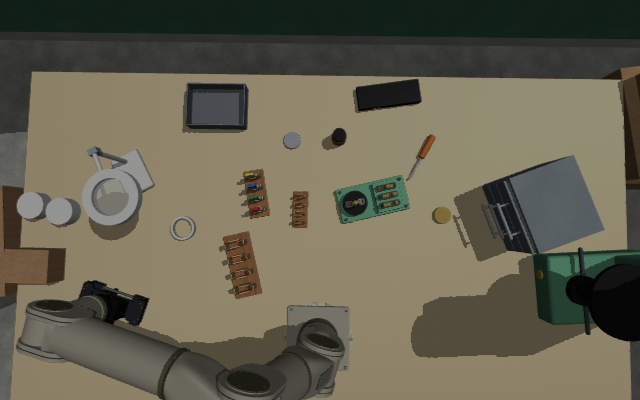

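The scene shows three racks, seen from above: a large empty one at top (242,265), a small empty one at (300,209), and a middle-sized one holding the four leaves at (257,195). I choose the middle one. Its leaves run yellow, blue, green, red. The anvil disc is at (355,203), with the spare coupons on the step at about (387,195).

```bash
cat > h.py <<'E'
from bench import r
import numpy as np,cv2
from scipy.spatial.transform import Rotation as R
def ray(ci,u,v,z):
    d=np.array([(u-ci['cx'])/ci['fx'],-(v-ci['cy'])/ci['fy'],-1.])
    d=R.from_quat(ci['attitude']).apply(d); o=ci['origin']
    return o+d*(z-o[2])/d[2]
def proj(ci,P):
    p=R.from_quat(ci['attitude']).inv().apply(np.atleast_2d(P)-ci['origin'])
    return np.c_[ci['cx']+ci['fx']*p[:,0]/-p[:,2],ci['cy']-ci['fy']*p[:,1]/-p[:,2]]
E
python3 - <<'E'
from h import *
im=cv2.imread('pics/top0.png'); s=cv2.imread('pics/scene0.png')
a=cv2.resize(im[160:230,235:325],None,fx=4.4,fy=4.4,interpolation=cv2.INTER_CUBIC)
b=cv2.resize(im[160:230,325:415],None,fx=4.4,fy=4.4,interpolation=cv2.INTER_CUBIC)
c=cv2.resize(s[180:245,225:315],None,fx=4.4,fy=4.4,interpolation=cv2.INTER_CUBIC)
d=cv2.resize(s[180:245,365:455],None,fx=4.4,fy=4.4,interpolation=cv2.INTER_CUBIC)
cv2.imwrite('pics/crop.png',np.vstack([np.hstack([a,b]),np.hstack([d,c])]))
ci=r.camera_info('top')
for n,u,v,z in [('rack',258,194,.05),('anvil',355,203,.045),('Y',251,176,.09),('B',253,187,.09),('G',256,199,.09),('R',258,210,.09)]: print(n,ray(ci,u,v,z).round(3))
E
```

```text
rack [0.526 0.23  0.05 ]
anvil [ 0.5   -0.128  0.045]
Y [0.587 0.25  0.09 ]
B [0.548 0.241 0.09 ]
G [0.505 0.229 0.09 ]
R [0.465 0.221 0.09 ]
```

View pics/crop.png

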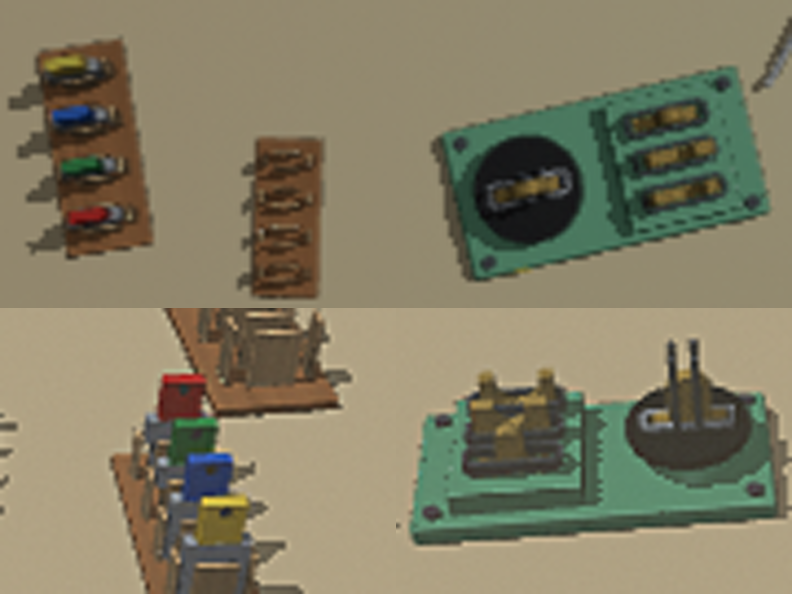

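arm_command(moves=[-3.4, -2.1, 0, 0, -3.4, -2.1, 0, 0, -3.4, -2.1, 0, 0, -3.4, -2.1, 0, 0, -3.4, -2.1, 0, 0, -3.4, -2.1, 0, 0, -3.4, -2.1, 0, 0, -3.4, -2.1, 0, -6, -3.4, -2.1, 0, -6, -3.4, -2.1, 0, -6, -3.4, -2.1, 0, -6, -3.4, -2.1, 0, -6])

```text
time: 1.1
ee_pos: [0.5256, 0.27, 0.2414]
eef_rot: [-0.118, 0.993, 0.0, 0.0]
ft_force: [0.9, 0.9, 0.8]
width: 0.087
grip_force: 0.0
```

```bash
cat > look.py <<'E'
from h import *
import sys
ci=r.camera_info('wrist'); im=r.camera('wrist'); cv2.imwrite(f'pics/{sys.argv[1]}.png',im[:,:,::-1])
np.save(f'pics/{sys.argv[1]}.npy',ci,allow_pickle=True)
s=r.read_state(); print(s['time'],s['ee_pos'].round(4),R.from_quat(s['eef_rot']).as_matrix().round(3).tolist()); print(ci['origin'].round(4),R.from_quat(ci['attitude']).as_matrix().round(3).tolist())
E
python3 look.py w1
```

```text
1.15 [0.5319 0.2645 0.2407] [[-0.971, -0.24, 0.003], [-0.24, 0.971, -0.003], [-0.002, -0.004, -1.0]]
[0.4614 0.2553 0.3858] [[-0.234, -0.943, -0.236], [0.972, -0.227, -0.056], [-0.001, -0.243, 0.97]]
```

View pics/w1.png

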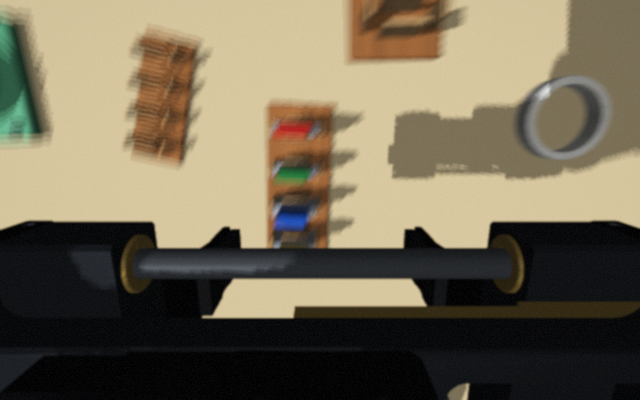

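The rack lies straight along the image's vertical, with the red leaf at (295,130), green at (293,175), blue at (292,217) and yellow hidden under the gripper. Next I look at the anvil.

arm_command(moves=[0.4, -3.8, 0, 0, 0.4, -3.8, 0, 0, 0.4, -3.8, 0, 0, 0.4, -3.8, 0, 0, 0.4, -3.8, 0, 0, 0.4, -3.8, 0.5, 0, 0.4, -3.8, 0.5, 0, 0.4, -3.8, 0.5, 0, 0.4, -3.8, 0.5, 0, 0.4, -3.2, 0.5, 0, 0, 0, 0, 0, 0, 0, 0, 0])

```text
time: 2.15
ee_pos: [0.5705, -0.1035, 0.2155]
eef_rot: [-0.113, 0.994, -0.0, -0.001]
ft_force: [0.3, 1.3, -0.1]
width: 0.0867
grip_force: 0.0
```

```bash
python3 look.py w2; python3 - <<'E'
from h import *
w=cv2.imread('pics/w2.png'); s=cv2.imread('pics/scene0.png')
cv2.imwrite('pics/c2.png',np.vstack([cv2.resize(w[:250],(780,305)),cv2.resize(s[180:225,232:312],None,fx=9.75,fy=6.4,interpolation=cv2.INTER_CUBIC)]))
E
```

```text
2.2 [ 0.5709 -0.1014  0.2158] [[-0.974, -0.228, -0.001], [-0.228, 0.974, 0.0], [0.001, 0.0, -1.0]]
[ 0.5064 -0.1175  0.3601] [[-0.225, -0.945, -0.235], [0.974, -0.219, -0.053], [-0.001, -0.241, 0.97]]
```

View pics/c2.png

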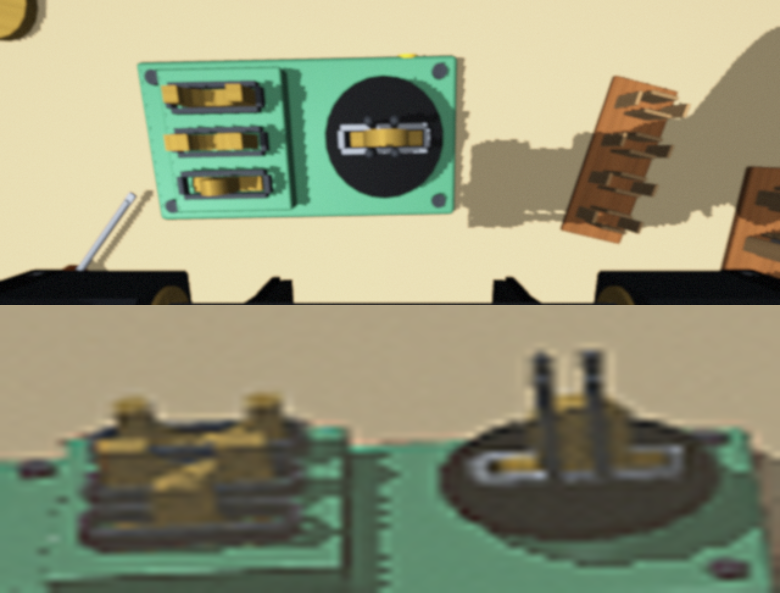

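The nest coupon is a ridge about 31 mm wide (scene crop columns 530–625). The ridge on the step is about 21 mm wide, and the other two step coupons are grooves. So the nest holds the 16 mm ridge, and the fitting leaf is concave 16, the blue one. Next I measure the anvil and pins from this view.

```bash
python3 - <<'E'
from h import *
w=cv2.imread('pics/w2.png'); ci=np.load('pics/w2.npy',allow_pickle=True).item()
x0,y0=260,55
c=w[y0:170,x0:380]
cv2.imwrite('pics/c3.png',cv2.resize(c,None,fx=5,fy=5,interpolation=cv2.INTER_CUBIC))
hsv=cv2.cvtColor(w,cv2.COLOR_BGR2HSV)
# disc: fit hull ellipse of dark pixels
m=(w.max(2)<60).astype(np.uint8); m[:, :260]=0;m[:,372:]=0;m[170:]=0
n,l,st,ce=cv2.connectedComponentsWithStats(m); k=1+st[1:,4].argmax()
h=cv2.convexHull(np.argwhere(l==k)[:,::-1].astype(np.float32)); e=cv2.fitEllipse(h); print(e)
p=ray(ci,*e[0],.045); print('disc',p.round(4), 'dia',max(e[1])/ci['fx']*(ci['origin'][2]-.045))
# green stand orientation
g=((hsv[...,0]>60)&(hsv[...,0]<90)&(hsv[...,1]>90)).astype(np.uint8)
n,l,st,ce=cv2.connectedComponentsWithStats(g); k=1+st[1:,4].argmax()
b=cv2.boxPoints(cv2.minAreaRect(np.argwhere(l==k)[:,::-1].astype(np.float32)))
P=np.array([ray(ci,*q,.02) for q in b]); d=np.diff(np.r_[P,P[:1]],axis=0); print(np.linalg.norm(d,axis=1).round(4),np.degrees(np.arctan2(d[:,1],d[:,0])).round(2))
E
```

```text
((315.31878662109375, 111.62018585205078), (94.97631072998047, 97.93353271484375), 179.44647216796875)
disc [ 0.5004 -0.1256  0.045 ] dia 0.09563175844961976
[0.2524 0.1257 0.2769 0.1276] [ 104.07   16.45  -75.81 -174.6 ]
```

View pics/c3.png

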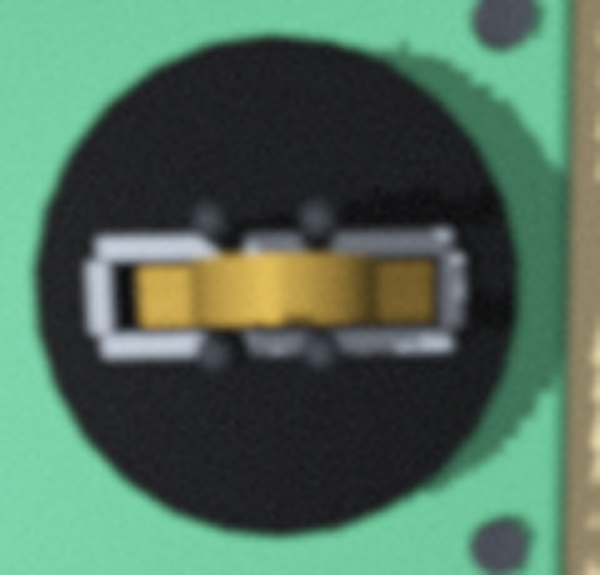

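The nest coupon is confirmed as the radius 16 ridge, with its round part about 32 mm wide (crop columns 192–378). The pin tops are near crop (208,215), (317,217), (215,350) and (318,350). Now I go to the same view over the blue leaf.

```bash
python3 - <<'E'
from h import *
ci=np.load('pics/w2.npy',allow_pickle=True).item()
f=lambda u,v,z: print((u,v),ray(ci,260+u/5,55+v/5,z).round(4))
for q in [(208,215),(317,217),(215,350),(318,350)]: f(*q,.111)
f(264.5,283,.111); f(276.6,283,.045); f(275,295,.055); f(285,290,.085)
s=r.read_state();M=R.from_quat(s['eef_rot']).as_matrix()
T=ray(ci,260+264.5/5,55+283/5,.097); off=M.T@(s['ee_pos']-T); print('tcp off',off)
T2=np.array([.548,.241,.097]); print('move', (M.T@(T2+M@off-s['ee_pos'])*100).round(2))
E
```

```text
(208, 215) [ 0.4945 -0.1359  0.111 ]
(317, 217) [ 0.4911 -0.1202  0.111 ]
(215, 350) [ 0.5132 -0.1308  0.111 ]
(318, 350) [ 0.5097 -0.1157  0.111 ]
(264.5, 283) [ 0.502  -0.1257  0.111 ]
(276.6, 283) [ 0.5004 -0.1256  0.045 ]
(275, 295) [ 0.5027 -0.1252  0.055 ]
(285, 290) [ 0.5019 -0.123   0.085 ]
tcp off [-0.07281879  0.00838096 -0.11881088]
move [-12.87  34.69   0.  ]
```

arm_command(moves=[-1.3, 3.5, 0, 0, -1.3, 3.5, 0, 0, -1.3, 3.5, 0, 0, -1.3, 3.5, 0, 0, -1.3, 3.5, 0, 0, -1.3, 3.5, 0, 0, -1.3, 3.5, 0, 0, -1.3, 3.5, 0, 0, -1.3, 3.5, 0, 0, -1.2, 3.2, 0, 0, 0, 0, 0, 0, 0, 0, 0, 0])

```text
time: 3.2
ee_pos: [0.6154, 0.2709, 0.2154]
eef_rot: [-0.119, 0.993, 0.001, -0.001]
ft_force: [0.0, -1.1, -0.3]
width: 0.087
grip_force: 0.0
```

```bash
python3 look.py w4; python3 - <<'E'
from h import *
w=cv2.imread('pics/w4.png'); ci=np.load('pics/w4.npy',allow_pickle=True).item()
cv2.imwrite('pics/c4.png',cv2.resize(w[20:250,250:400],None,fx=2.6,fy=2.6,interpolation=cv2.INTER_CUBIC))
hsv=cv2.cvtColor(w,cv2.COLOR_BGR2HSV)
for n,a,b in [('B',105,130),('G',50,90),('Y',22,32),('R',-4,4)]:
    H=hsv[...,0].astype(int); H[H>170]-=180
    m=((H>=a)&(H<=b)&(hsv[...,1]>150)&(hsv[...,2]>60)).astype(np.uint8); m[:,:250]=0;m[:,400:]=0;m[240:]=0
    k,l,st,ce=cv2.connectedComponentsWithStats(m)
    if k<2: continue
    i=1+st[1:,4].argmax(); q=np.argwhere(l==i)[:,::-1].astype(np.float32)
    rc=cv2.minAreaRect(q); bp=cv2.boxPoints(rc)
    P=np.array([ray(ci,*p,.097) for p in bp]); d=np.diff(np.r_[P,P[:1]],axis=0)
    print(n,rc,ray(ci,*rc[0],.097).round(4),np.linalg.norm(d,axis=1).round(4),np.degrees(np.arctan2(d[:,1],d[:,0])).round(1))
m=((hsv[...,0]>8)&(hsv[...,0]<18)&(hsv[...,1]>110)&(hsv[...,2]>60)).astype(np.uint8); m[:,:250]=0;m[:,400:]=0;m[240:]=0
E
```

```text
3.25 [0.6161 0.2682 0.2158] [[-0.973, -0.233, -0.001], [-0.233, 0.973, -0.0], [0.001, 0.0, -1.0]]
[0.5515 0.256  0.3599] [[-0.236, -0.943, -0.234], [0.972, -0.229, -0.057], [0.0, -0.241, 0.97]]
B ((312.87451171875, 120.88584899902344), (36.1397705078125, 12.466484069824219), 2.4895529747009277) [0.5538 0.2494 0.097 ] [0.0096 0.0285 0.0096 0.0287] [-170.1  101.2   11.5  -78.8]
G ((315.47344970703125, 65.89823150634766), (35.521148681640625, 12.638609886169434), 3.814074993133545) [0.5138 0.242  0.097 ] [0.009  0.0269 0.009  0.0271] [-171.5  100.1   10.   -79.9]
Y ((309.5, 171.0), (16.0, 35.0), 90.0) [0.5934 0.2558 0.097 ] [0.0286 0.0132 0.0289 0.0132] [ 103.6   13.9  -76.4 -167.6]
R ((317.5, 11.0), (22.0, 39.0), 90.0) [0.4769 0.2347 0.097 ] [0.0284 0.0145 0.0288 0.0145] [ 103.7   14.3  -76.4 -167.4]
```

View pics/c4.png

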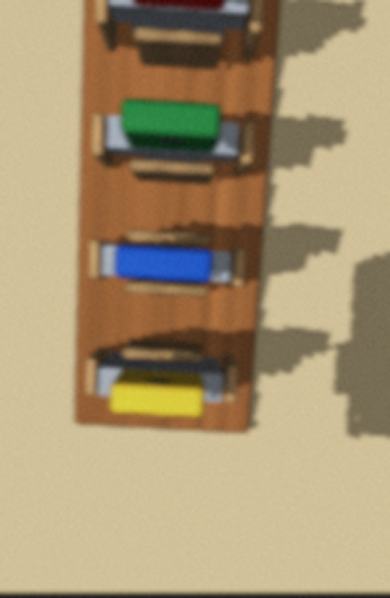

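arm_command(moves=[0, 0, 0, 2.5, 2.2, -0.2, 0, 0, 2.2, -0.2, 0, 0, 2.1, -0.25, 0, 0, 0, 0, 2, 0, 0, 0, 2, 0, 0, 0, 2, 0, 0, 0, 2, 0, 0, 0, 0, 0, 0, 0, 0, 0, 0, 0, 0, 0])

```text
time: 4.17
ee_pos: [0.5551, 0.2475, 0.1377]
eef_rot: [-0.093, 0.996, 0.0, 0.001]
ft_force: [0.4, -0.2, 0.8]
width: 0.087
grip_force: 0.0
```

```bash
cat > d.py <<'E'
from h import *
import sys
T=np.array(list(map(float,sys.argv[1:4]))); s=r.read_state(); M=R.from_quat(s['eef_rot']).as_matrix()
print(s['time'],s['ee_pos'].round(4),'yaw',np.degrees(np.arctan2(-M[0,1],M[1,1])).round(2),'move cm',(M.T@(T-s['ee_pos'])*100).round(2),'F',s['ft_force'].round(2),s['width'].round(4),s['grip_force'])
E
python3 d.py .5538 .2494 .085
```

```text
Traceback (most recent call last):
  File "d.py", line 4, in <module>
    print(s['time'],s['ee_pos'].round(4),'yaw',np.degrees(np.arctan2(-M[0,1],M[1,1])).round(2),'move cm',(M.T@(T-s['ee_pos'])*100).round(2),'F',s['ft_force'].round(2),s['width'].round(4),s['grip_force'])
                                                                                                                                                                       ^^^^^^^^^^^^^^^^
AttributeError: 'float' object has no attribute 'round'
```

arm_command(moves=[0.1, 0.2, 1.5, 0, 0, 0, 1.5, 0, 0, 0, 1.2, 0, 0, 0, 1.0, 0, 0, 0, 0, 0, 0, 0, 0, 0])

```text
time: 4.67
ee_pos: [0.5533, 0.2494, 0.0845]
eef_rot: [-0.094, 0.996, -0.0, -0.0]
ft_force: [0.3, -0.4, -0.1]
width: 0.0871
grip_force: 0.0
```

```bash
sed -i "s/s\['width'\].round(4)/s['width']/" d.py; python3 d.py .5538 .2494 .085
```

```text
4.6667 [0.5533 0.2494 0.0845] yaw 10.75 move cm [-0.05 -0.01 -0.05] F [ 0.32 -0.39 -0.14] 0.08709888933501228 0.0
```

arm_command(moves=[0, 0, 0, 0, 0, 0, 0, 0, 0, 0, 0, 0, 0, 0, 0, 0, 0, 0, 0, 0, 0, 0, 0, 0, 0, 0, 0, 0, 0, 0, 0, 0, 0, 0, 0, 0, 0, 0, 0, 0], fingers=20, squeeze=30)

```text
time: 5.5
ee_pos: [0.5531, 0.2495, 0.0842]
eef_rot: [-0.094, 0.996, 0.0, -0.0]
ft_force: [-0.2, 0.2, -0.2]
width: 0.0296
grip_force: 30.0
```

arm_command(moves=[0, 0, -1, 0, 0, 0, -1.5, 0, 0, 0, -2, 0, 0, 0, -2, 0, 0, 0, -2.5, 0, 0, 0, -2.5, 0, 0, 0, -2.5, 0, 0, 0, 0, 0, 0, 0, 0, 0])

```text
time: 6.25
ee_pos: [0.5538, 0.2497, 0.2263]
eef_rot: [-0.094, 0.996, 0.001, 0.001]
ft_force: [-0.3, -0.6, -2.2]
width: 0.0298
grip_force: 30.0
```

```bash
python3 d.py .5015 -.1256 .224
```

```text
6.25 [0.5538 0.2497 0.2263] yaw 10.75 move cm [ 12.14 -35.9    0.15] F [-0.31 -0.59 -2.2 ] 0.02975372506136076 29.989388552494347
```

arm_command(moves=[1.1, -3.3, 0, 0, 1.1, -3.3, 0, 0, 1.1, -3.3, 0, 0, 1.1, -3.3, 0, 0, 1.1, -3.3, 0, 0, 1.1, -3.3, 0, 0, 1.1, -3.3, 0, 0, 1.1, -3.3, 0, 0, 1.1, -3.2, 0, 0, 1.1, -3.2, 0, 0, 1.1, -3, 0, -3.2, 0, 0, 0, 0])

```text
time: 7.25
ee_pos: [0.4988, -0.1318, 0.2238]
eef_rot: [-0.119, 0.993, -0.001, -0.001]
ft_force: [-0.9, -0.4, -0.8]
width: 0.0294
grip_force: 30.0
```

arm_command(moves=[0, 0, 0, 0, 0, 0, 0, 0])

```text
time: 7.42
ee_pos: [0.5008, -0.1242, 0.2236]
eef_rot: [-0.121, 0.993, 0.0, -0.001]
ft_force: [0.5, -0.1, -0.7]
width: 0.0298
grip_force: 30.0
```

```bash
python3 d.py .5012 -.124 .136
```

```text
7.4167 [ 0.5008 -0.1242  0.2236] yaw 13.94 move cm [-0.06 -0.    8.76] F [ 0.53 -0.13 -0.69] 0.02982631594545361 29.989506038837135
```

arm_command(moves=[-0.05, 0, 1, 0, 0, 0, 1, 0, 0, 0, 1, 0, 0, 0, 0.7, 0, 0, 0, 0.5, 0, 0, 0, 0, 0, 0, 0, 0, 0])

```text
time: 8.0
ee_pos: [0.5015, -0.1246, 0.182]
eef_rot: [-0.122, 0.993, 0.0, -0.0]
ft_force: [-0.9, 0.4, -0.8]
width: 0.0297
grip_force: 30.0
```

```bash
python3 d.py .5012 -.124 .136; python3 - <<'E'
from h import *
s=r.camera('scene')[:,:,::-1]; t=r.camera('top')[:,:,::-1]
a=cv2.resize(s[150:250,220:330],(770,700)[:2],interpolation=cv2.INTER_CUBIC)
cv2.imwrite('pics/c5.png',cv2.resize(s[165:235,240:330],None,fx=8,fy=8,interpolation=cv2.INTER_CUBIC))
E
```

```text
8.0 [ 0.5015 -0.1246  0.182 ] yaw 13.96 move cm [0.01 0.07 4.6 ] F [-0.89  0.41 -0.84] 0.02969145077852027 29.98938975390047
```

View pics/c5.png

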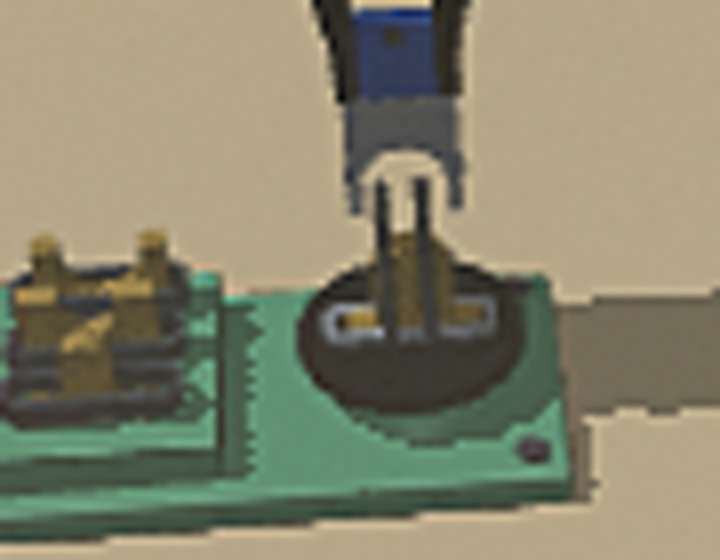

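The blue leaf hangs centred over the ridge: its notch is at crop (405,170), straddling the pins at (382,180) and (421,180). The coupon is at (405,260). I carry on down between the pins, watching the force.

arm_command(moves=[0, 0.05, 0.8, 0, 0, 0, 0.8, 0, 0, 0, 0.5, 0, 0, 0, 0.5, 0, 0, 0, 0.4, 0, 0, 0, 0, 0, 0, 0, 0, 0])

```text
time: 8.68
ee_pos: [0.5013, -0.1242, 0.152]
eef_rot: [-0.121, 0.993, 0.0, -0.0]
ft_force: [0.7, 0.0, -1.1]
width: 0.0295
grip_force: 30.0
```

arm_command(moves=[0, 0, 0.5, 0, 0, 0, 0.5, 0, 0, 0, 0.4, 0, 0, 0, 0, 0, 0, 0, 0, 0])

```text
time: 9.1
ee_pos: [0.5013, -0.1242, 0.1379]
eef_rot: [-0.121, 0.993, 0.0, -0.0]
ft_force: [0.4, 0.1, -1.4]
width: 0.0295
grip_force: 30.0
```

arm_command(moves=[0, 0, 0.2, 0, 0, 0, 0.2, 0, 0, 0, 0, 0, 0, 0, 0, 0])

```text
time: 9.43
ee_pos: [0.5018, -0.1243, 0.1346]
eef_rot: [-0.121, 0.993, -0.0, 0.0]
ft_force: [-0.5, -0.6, 2.5]
width: 0.0297
grip_force: 30.0
```

```bash
python3 d.py .5012 -.124 .136
```

```text
9.4333 [ 0.5018 -0.1243  0.1346] yaw 13.95 move cm [ 0.05  0.05 -0.14] F [-0.52 -0.58  2.48] 0.02968379425120794 29.99395946972072
```

arm_command(moves=[0, 0, 0.2, 0, 0, 0, 0.2, 0, 0, 0, 0, 0, 0, 0, 0, 0])

```text
time: 9.77
ee_pos: [0.5019, -0.1243, 0.1306]
eef_rot: [-0.122, 0.993, -0.0, 0.001]
ft_force: [-0.6, -0.6, 6.2]
width: 0.0297
grip_force: 30.0
```

arm_command(moves=[0, 0, 0.12, 0, 0, 0, 0, 0, 0, 0, 0, 0, 0, 0, 0, 0, 0, 0, 0, 0, 0, 0, 0, 0, 0, 0, 0, 0, 0, 0, 0, 0, 0, 0, 0, 0, 0, 0, 0, 0, 0, 0, 0, 0, 0, 0, 0, 0])

```text
time: 10.77
ee_pos: [0.502, -0.1243, 0.1296]
eef_rot: [-0.121, 0.993, -0.0, 0.001]
ft_force: [-0.5, -0.4, 7.4]
width: 0.0297
grip_force: 30.0
```

arm_command(moves=[0, 0, -0.2, 0, 0, 0, -0.2, 0, 0, 0, -0.2, 0, 0, 0, 0, 0, 0, 0, 0, 0])

```text
time: 11.18
ee_pos: [0.5015, -0.1243, 0.1349]
eef_rot: [-0.121, 0.993, -0.0, 0.0]
ft_force: [0.0, -1.3, 2.6]
width: 0.0295
grip_force: 30.0
```

```bash
python3 d.py .5012 -.124 .136
```

```text
11.1833 [ 0.5015 -0.1243  0.1349] yaw 13.95 move cm [ 0.02  0.04 -0.11] F [ 0.02 -1.31  2.59] 0.0294891236761428 29.99814758542925
```

arm_command(moves=[0, 0, -0.08, 0, 0, 0, 0, 0, 0, 0, 0, 0])

```text
time: 11.43
ee_pos: [0.5011, -0.1241, 0.1354]
eef_rot: [-0.122, 0.993, 0.0, -0.0]
ft_force: [0.0, -0.5, -0.3]
width: 0.0297
grip_force: 30.0
```

arm_command(moves=[0, 0, 0, 0, 0, 0, 0, 0, 0, 0, 0, 0, 0, 0, 0, 0, 0, 0, 0, 0, 0, 0, 0, 0], fingers=75)

```text
time: 11.93
ee_pos: [0.5015, -0.1242, 0.1358]
eef_rot: [-0.121, 0.993, 0.0, 0.0]
ft_force: [-0.0, -0.3, 0.1]
width: 0.0606
grip_force: 0.0
```

arm_command(moves=[0, 0, -0.5, 0, 0, 0, -1, 0, 0, 0, -2, 0, 0, 0, -3, 0, 0, 0, -3, 0, -3, 0, -3, 0, -3, 0, -1, 0, -3, 0, 0, 0, 0, 0, 0, 0, 0, 0, 0, 0])

```text
time: 12.77
ee_pos: [0.5891, -0.1019, 0.2703]
eef_rot: [-0.122, 0.993, -0.0, -0.0]
ft_force: [-0.8, -0.3, -0.0]
width: 0.0651
grip_force: 0.0
```

```bash
python3 look.py w6; python3 - <<'E'
from h import *
s=r.camera('scene')[:,:,::-1]; w=cv2.imread('pics/w6.png')
cv2.imwrite('pics/c6.png',np.vstack([cv2.resize(s[165:235,240:330],(540,360),interpolation=cv2.INTER_CUBIC),cv2.resize(w[:250],(540,211))]))
E
```

```text
12.8167 [ 0.5881 -0.1029  0.2705] [[-0.971, -0.241, -0.001], [-0.241, 0.971, -0.001], [0.001, -0.001, -1.0]]
[ 0.5251 -0.117   0.4148] [[-0.243, -0.941, -0.235], [0.97, -0.236, -0.057], [-0.002, -0.242, 0.97]]
```

View pics/c6.png

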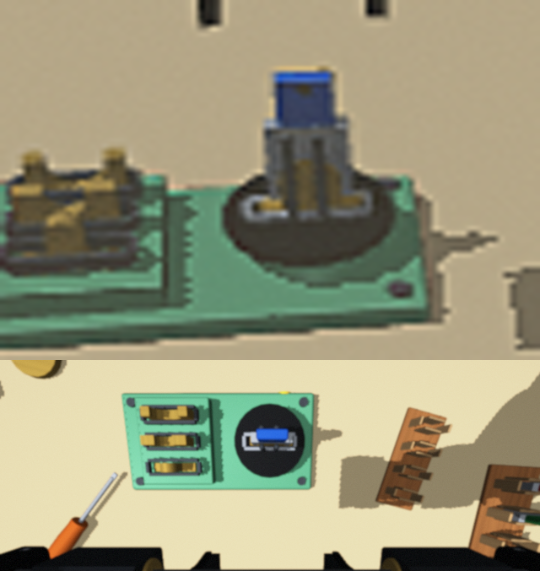

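The blue leaf stands level and fully seated on the ridge. Its handle is at scene crop (303,98), its legs come down to the nest, and the gripper is clear.

```bash
python3 -c "
from bench import r
print(r.close_job())"
```

```text
the job is handed in; nothing more can be done
None
```

The coupon is the radius 16 ridge, so the blue concave 16 leaf fits. I pressed it home with the anvil down roughly 5 mm (estimated from force and travel) for about a second and released it standing upright. The other leaves stayed in the rack, and I handed the job in at about 13 s; it returned no verdict.

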